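# Pack the painting kit tray and ring the bell

## Robot

A 6-joint arm with a two-finger parallel gripper is mounted at the origin on the work surface. World frame = base frame: x ahead of the robot, y to its left, z up, the work surface at z = 0. Lengths are in m, angles in rad, forces in N, time in s.
With the tool pointing down it reaches from about 0.375 to 0.975 m from the base axis. Payload 3.8 kg.
Tool frame: the origin (TCP) lies at the very end of the fingers, on their centre line; the grasp point (between the pads) lies 19 mm behind it; z points along the fingers, y is the line along which they close (so a half turn about z gives the same grasp; the last joint's range is limited). The gripper opens to 85 mm and grips with 20 to 120 N. Pads are 22 mm wide; open, the fingers measure 114 mm over their backs; the gripper's body (76 mm by 85 mm) begins 54 mm behind the grasp point. The pads swing forward as they close: fully open they stand 13 mm farther back than shut.
Start: joints at [1.309, 0.264, 1.604, -0, 1.274, -0.037], TCP at [0.15, 0.658, 0.231] pointing down, gripper open.
Joint ranges: [-2.63, 2.63], [-0.94, 2.18], [0.31, 2.57], [-1.31, 4.45], [0, 2.66], [-2.55, 2.55]. Speed limits (rad/s): [2.57, 2.57, 3.14, 3.14, 3.14, 3.14].

## Interface

Orientations are given as a rotation vector (axis times angle).
In Python, from rig import r gives the robot as it stands.
- The arm moves only by the shell command python3 -m jog 'ROWS' [OPENING]. ROWS is JSON, a list of rows, each an object of numbers: "dx", "dy", "dz": the shift along the tool's x, y, z normalised to -1 to 1, where 1 is 3 cm; "wx", "wy", "wz": the turn, a rotation vector about the tool's x, y, z normalised to -1 to 1, where 1 is 0.12 rad. In form: [{"dx": .., "dy": .., "dz": .., "wx": .., "wy": .., "wz": ..}, ...]. A call has 1 to 8 rows; each row shifts and turns the commanded pose from where the row before left it, along the tool's axes as they then stand; what a row does not reach is not made up. A row lasts 1/8 s, in which the tool goes at most 62.5 mm and 10.7 degrees, less where a joint would pass 70% of its speed; a pose out of reach is approached as far as the arm can. A call with a number of a shift or a turn outside -1 to 1 is refused whole. A call with a gripper value outside its range is refused whole. OPENING is the closure, from -1 (fully open) to 1 (shut), set as the call begins (- or left out, the last holds). The fingers move at their own pace and stop on an object; the grip force is fixed at half the most. Time passes only in rows, so rows that do not move let the fingers close. It gives the time, the measured TCP pose, the force, the opening and the grip force at its end, in the units of the state.
- r.observe(): the state, without advancing time (a new reading comes with each control period).
- r.grab_frame(name): name is "scene" or "top" or "wrist"; returns the picture (400x640x3 uint8, red, green, blue); there is no depth.
- r.camera_model(name): a dict with "camera_matrix" (3x3 intrinsics, pixels), "eye" and "rotation" of the camera in the world; the wrist camera has in their place "hand_eye" (4x4, takes a point from camera to tool coordinates, whose origin is the TCP and whose axes are the flange's). Camera axes: x right, y down, z forward; pixel columns grow to the right and rows downward; lengths in m; the calibration is good to about 2 mm. A picture is of the moment at which its call begins: read the wrist's pose just before it. camera_model takes no time and is no camera call.
- r.hand_in(): hands the job in; it is judged then, once.
Trained networks look in the newest picture that a camera, given by its name, has taken for a name from the list of things; names that differ only in an ending like _2 or _b are one class to them, and where a whole thing is asked for, a point or a joint stands for the part that bears it (a point fixed in the world has none). Each returns a list of dicts, best first, with "score" (0 to 1); they miss things now and then, are a little off and sometimes report something else, mostly with a low value. They report only what shows in the picture. A call takes as long as a camera call.
- r.search_frame(camera, target): "centre" ([x, y, z] in m, in world coordinates, good to about 4 mm: the middle of the surface that is visible of it).
- r.outline_of(camera, target): "region" (400x640 bool, what is visible of it).
- r.pinpoint(camera, target): "centre" ([x, y, z] in m, in world coordinates, good to about 4 mm: a listed point, or the origin of a listed thing).
The state is a dict: "clock": time; "joint_positions": joint angles; "dq": joint speeds; "effort": joint torques, N m; "tcp_pos": TCP position; "orientation": TCP orientation; "force": force on the tool from outside, world axes, zero at the start; "wrist_torque": the same for the moment, N m; "grip_width": finger opening in m; "gripper_force": force on a finger pad.
Only numpy, scipy, OpenCV 4.12 (cv2) and the standard library are available. Lean on these libraries where they do the work, as an engineer would, in place of code of your own. Each camera call takes 0.05 s, during which the arm holds its last target. There are 200 camera calls.

## Task

The pottery-painting class is over: lay the red-handled brush flat in the blue compartment of the white kit tray and the scraper flat in the yellow one, each with its working end in the wide end of its compartment; set them down, do not drop them. When both lie flat on the tray's floor and are let go, press the desk bell's plunger fully down to its stop and release it, so that the teacher comes to collect the kit. Leave everything else where it is.

Things in the scene. Friction and masses are not known exactly. Their poses are not given: they have to be found in the camera images.
- brush: flat glaze brush lying on the table, 180 long overall, red handle 16 wide and 12 high (from x = -90 to +38), then a steel ferrule 34 wide and pale bristles 36 wide and 10 high (x = +38 to +90); 60 g. Origin: middle of its length, on its underside; x points to the bristles, z up. Its centre of mass is about 10 mm to the bristle side of the origin
- brush_tip (a point): end of the brush's bristles, 90 mm along the brush's x from its origin, 4 mm above the underside
- scraper: scraper lying on the table, 180 long overall, dark wooden handle 20 wide and 14 high (x = -90 to +20), then a steel neck 14 wide and 5 high (to +48) and a square steel blade 50 wide and 4 thick (x = +44 to +90); 90 g. Origin: middle of its length, on its underside; x points to the blade, z up. Grip the handle between x = -15 and +10
- scraper_tip (a point): middle of the scraper blade's end edge, 90 mm along the scraper's x from its origin, 2 mm above the underside
- tray: white plastic kit tray, fixed, 206 x 196 and 20 high, floor 4 thick, walls 16 above the floor. Origin: centre of its underside; x along the compartments, which lie side by side, head to tail, at y = +18 (blue) and -54 (yellow). Between x = -38 and +38, from the yellow side's edge to y = +92, it has no walls: room for fingers beside the handles
- brush_slot: blue-floored compartment for the brush. Origin: its centre, on the tray's floor (4 mm above the table); x points to its wide end. Inside length 194 (x = -97 to +97); wide end 44 wide (x from +40 to +97), narrow end 28 wide (x from -97 to -40), no side walls between. The brush belongs at its origin with x along x
- scraper_slot: yellow-floored compartment for the scraper. Origin: its centre, on the tray's floor (4 mm above the table); x points to its wide end. Inside length 194 (x = -97 to +97); wide end 58 wide (x from +40 to +97), narrow end 32 wide (x from -97 to -40), no side walls between. The scraper belongs at its origin with x along x
- bell_head (a point): centre of the top face of the desk bell's black plunger head (disc 22 across), 53 above the table when up. The bell is fixed: a steel dome 35 high on a black foot 76 across
- plunger (a joint): travel of the bell's plunger, in m: 0 is up, 0.008 is down at its stop; a spring of 1.4 to 4.2 N brings it back up
- rib: round wooden rib, disc 36 across, 8 high, in a small bay of the tray; stays there. Origin: centre of the underside
- tile: terracotta test tile, 40 x 34 x 7, in the other small bay of the tray; stays there. Origin: centre of the underside
- vase: white unpainted vase, 72 across, 108 high, at the back; stays. Origin: centre of the underside
- paint_yellow: yellow paint bottle, 54 across, 150 high, at the back; stays. Origin: centre of the underside
- paint_white: white paint bottle with blue label, 54 across, 150 high, at the back; stays. Origin: centre of the underside
- mug: blue mug, 80 across, 90 high, at the back; stays. Origin: centre of the underside
- jar: small green jar with white cap, 42 across, 50 high, near the robot; stays. Origin: centre of the underside

How it is judged:
On the way, in this order (a step that is already met when the one before it is completed fails the run):
1. the brush and the scraper both lie flat in their own compartments, working ends in the wide ends, let go (x of brush in the frame of brush_slot between -0.01 and 0.01 m and y of brush in the frame of brush_slot between -0.007 and 0.007 m and z of brush in the frame of brush_slot between -0.003 and 0.003 m and x of brush_tip in the frame of brush_slot above 0.07 m and angle between the x axis of brush and the x axis of brush_slot, either way round below 0.12 rad and angle between each of brush, scraper's own z axis and vertical below 0.05 rad and contact force between each of brush, scraper and the fingers below 0.05 N and linear speed of each of brush, scraper below 0.02 m/s and x of scraper in the frame of scraper_slot between -0.01 and 0.01 m and y of scraper in the frame of scraper_slot between -0.007 and 0.007 m and z of scraper in the frame of scraper_slot between -0.003 and 0.003 m and x of scraper_tip in the frame of scraper_slot above 0.07 m and angle between the x axis of scraper and the x axis of scraper_slot, either way round below 0.12 rad), for 0.2 s.
2. with both in place, the bell's plunger is pressed down to its stop (all of step 1 and value of joint plunger above 0.0068 m), for 0.05 s.
At the end, for the whole second after the job is handed in: Brush and scraper lie in their own compartments, working end in the wide end: within 10 mm along, 7 mm across, 0.12 rad of its line, underside within 3 mm of the floor, tilt under 0.05 rad, at rest and released; afterwards the plunger was pressed past 6.8 mm and is up again (under 1.5 mm) (all of step 1 and value of joint plunger below 0.0015 m); the robot touches nothing.
It fails at once if the brush or the scraper is dropped (moves faster than 0.6 m/s out of the fingers, a fall of about 18 mm) ((linear speed of brush above 0.6 m/s and contact force between brush and the fingers below 0.1 N) or (linear speed of scraper above 0.6 m/s and contact force between scraper and the fingers below 0.1 N)).
It fails at once if a bystander (rib, tile, vase, paint bottles, mug, jar) is moved more than 20 mm (distance of any of rib, tile, vase, paint_yellow, paint_white, mug, jar from where it was at the start of the episode above 0.02 m).
It also fails if it takes over 67 s, if anything falls off the work surface, if the arm or the gripper's body presses on something with over 40 N, if the wrist force passes 120 N, or if a joint passes its speed limit or range.

## Working session

There is one attempt and no reset: what is moved stays moved. The work goes in short steps, Python scripts to look and compute and a shell command to move; the robot and the scene stay as the last step left them, time stands still between calls to the robot, and variables do not carry over. Pictures are saved under pics/ and viewed, at most 12 in all, crops included, and the job is handed in when it is done.

```bash
ls; mkdir -p pics; cat > h.py <<'E'
import numpy as np, cv2
from rig import r
from scipy.spatial.transform import Rotation as R
def save(cam,n):
    f=r.grab_frame(cam); cv2.imwrite(f'pics/{n}.png',f[:,:,::-1]); return f
def cam(name,s=None):
    m=r.camera_model(name);K=np.array(m['camera_matrix'])
    if 'hand_eye' in m:
        s=s or r.observe();H=np.array(m['hand_eye']);Q=R.from_rotvec(s['orientation']).as_matrix()
        return K,Q@H[:3,3]+np.array(s['tcp_pos']),Q@H[:3,:3]
    return K,np.array(m['eye']),np.array(m['rotation'])
def px2z(c,u,v,z):
    K,e,Rm=c; d=Rm@np.linalg.inv(K)@np.array([u,v,1.]); return e+d*(z-e[2])/d[2]
def proj(c,p):
    K,e,Rm=c; q=K@(Rm.T@(np.array(p)-e)); return q[:2]/q[2]
E
python3 - <<'E'
from h import *
s=r.observe();print(s)
save('top','top0');save('scene','scene0')
for n in ['top','scene']:
    K,e,Rm=cam(n);print(n,K.round(1).tolist(),e,Rm.round(3).tolist())
    for t in ['brush','brush_tip','scraper','scraper_tip','tray','brush_slot','scraper_slot','bell_head','jar']:
        print(t,[(np.round(d['centre'],4).tolist(),round(d['score'],2)) for d in r.pinpoint(n,t)[:2]])
E
```

```text
pics
{'clock': 0.0, 'joint_positions': array([ 1.30910931e+00,  2.64728898e-01,  1.60539529e+00,  2.38039355e-05,
        1.27363995e+00, -3.68941547e-02]), 'dq': array([ 3.56179117e-05, -1.02424068e-04, -2.58281245e-04,  1.55232132e-03,
       -2.48692350e-04, -4.11914228e-05]), 'effort': array([-2.75046232e-04, -5.15113771e+01, -3.67312860e+01, -1.11157979e-04,
        1.31321023e-02, -6.50910067e-06]), 'tcp_pos': array([0.15026428, 0.65732328, 0.22996683]), 'orientation': array([-0.35233278, -3.12142341,  0.00336733]), 'force': array([ 0.59058511, -0.31559903, -0.15228563]), 'wrist_torque': array([-0.03287177, -0.02476782, -0.04069236]), 'gripper_force': 0.0, 'grip_width': 0.0852017572492245}
top [[380.7, 0.0, 318.6], [0.0, 380.7, 193.6], [0.0, 0.0, 1.0]] [ 0.45081389 -0.02048503  0.96770781] [-2.121, 2.132, -0.164]
brush [([0.5812, -0.1642, 0.0002], 0.94)]
brush_tip [([0.4043, 0.0019, -0.0005], 0.17)]
scraper [([0.5195, -0.34, 0.0025], 0.69)]
scraper_tip [([0.6099, -0.362, 0.001], 0.7)]
tray [([0.525, 0.2355, 0.0012], 0.7), ([0.5264, 0.0115, 0.0503], 0.53)]
brush_slot [([0.5075, 0.2317, 0.0053], 0.58), ([0.6108, -0.3599, 0.0012], 0.18)]
scraper_slot [([0.5692, 0.2626, 0.0049], 0.8)]
bell_head [([0.5264, 0.0121, 0.0503], 0.38), ([0.6113, -0.3628, -0.0006], 0.27)]
jar [([0.4025, 0.0063, 0.0018], 0.73)]
scene [[448.9, 0.0, 322.2], [0.0, 448.9, 196.5], [0.0, 0.0, 1.0]] [0.94702586 0.5420838  0.82399433] [-0.733, -2.664, 1.007]
brush [([0.5808, -0.1632, -0.0013], 0.59)]
brush_tip [([0.6623, -0.1277, 0.0038], 0.9), ([0.7695, -0.2423, -0.0018], 0.68)]
scraper [([0.5235, -0.3392, 0.0025], 0.65), ([0.485, 0.1436, 0.004], 0.33)]
scraper_tip [([0.6127, -0.3636, 0.0041], 0.74)]
tray [([0.5258, 0.2375, -0.0056], 0.68)]
brush_slot [([0.502, 0.2306, 0.0042], 0.93)]
scraper_slot [([0.5719, 0.2565, 0.0033], 0.78)]
bell_head [([0.5259, 0.0136, 0.0524], 0.56)]
jar [([0.4064, 0.0044, 0.0008], 0.77)]
```

```bash
sed -i "s/np.array(m\['rotation'\])$/R.from_rotvec(m['rotation']).as_matrix()/" h.py; tail -15 h.py | grep rotvec
```

```text
s=s or r.observe();H=np.array(m['hand_eye']);Q=R.from_rotvec(s['orientation']).as_matrix()
    return K,np.array(m['eye']),R.from_rotvec(m['rotation']).as_matrix()
```

View pics/top0.png

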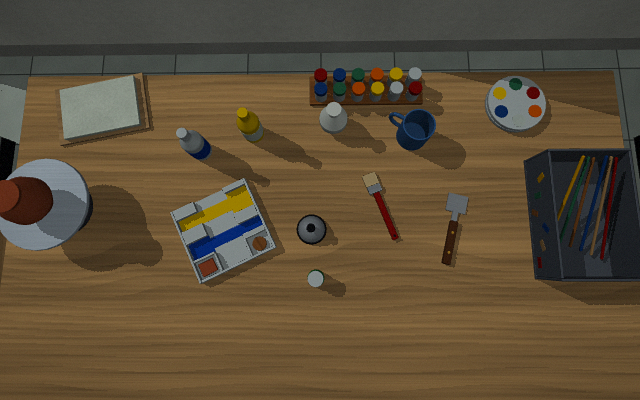

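View pics/scene0.png

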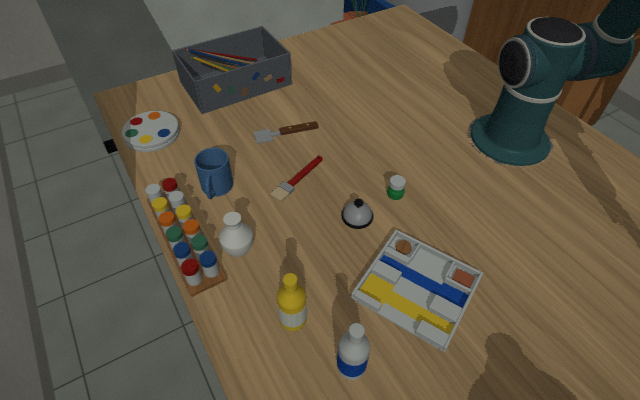

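```bash
python3 - <<'E'
from h import *
m=r.camera_model('wrist');print(np.round(m['hand_eye'],3).tolist(),np.round(m['camera_matrix'],0).tolist())
for n in ['top','scene']:
    c=cam(n);f=cv2.imread(f'pics/{n}0.png')
    for t,z in [('brush',.01),('scraper',.008)]:
        o=r.outline_of(n,t)
        if not o: continue
        ys,xs=np.nonzero(o[0]['region']);P=np.array([px2z(c,u,v,z)[:2] for u,v in zip(xs,ys)])
        rc=cv2.minAreaRect(P.astype(np.float32)*1000)
        d=np.linalg.svd(P-P.mean(0),full_matrices=0)[2][0]
        a=P@d;print(n,t,o[0]['score'],len(P),np.round(rc,1) if 0 else rc,'pca ang',np.degrees(np.arctan2(d[1],d[0])))
x=r.observe();print(x['clock'])
for p in [(.54,.24),(.58,-.164)]: print(np.round(proj(cam('top'),(*p,0)),0))
E
```

```text
[[0.0, -0.964, -0.264, 0.067], [1.0, 0.0, -0.0, 0.0], [0.0, -0.264, 0.964, -0.142], [0.0, 0.0, 0.0, 1.0]] [[301.0, 0.0, 317.0], [0.0, 301.0, 202.0], [0.0, 0.0, 1.0]]
top brush 0.86 553 ((581.610595703125, -163.04409790039062), (178.568603515625, 36.46544647216797), 19.81923484802246) pca ang -158.99440172308883
top scraper 0.83 834 ((524.17919921875, -341.2052001953125), (50.373111724853516, 182.01524353027344), 77.36827850341797) pca ang 166.53510988721473
scene brush 0.75 656 ((582.3848876953125, -163.63101196289062), (186.30810546875, 42.6269416809082), 24.35182762145996) pca ang 21.851505350058495
scene scraper 0.82 522 ((524.7037963867188, -330.8671875), (54.51700973510742, 178.5697021484375), 74.06414794921875) pca ang -11.490176565592645
1.2
[222. 223.]
[380. 207.]
```

```bash
python3 -m jog '[{"dx":-1,"dy":-1},{"dx":-1,"dy":-1},{"dx":-1,"dy":-1},{"dx":-1,"dy":-1},{"dx":-1,"dy":-1},{"dx":-1,"dy":-1},{"dx":-1,"dy":-1},{"dx":-1,"dy":-1}]' -1; python3 -m jog '[{"dx":-1,"dy":-1},{"dx":-1,"dy":-1},{"dx":-1,"dy":-0.9},{"dz":-0.5,"dx":-0.5,"dy":-0.2},{"dz":0}]'
```

```text
validation failed for argument at $[0]...
validation failed for argument at $[0]...
```

```bash
python3 -m jog '[{"dx":-1,"dy":-0.7,"dz":0,"wx":0,"wy":0,"wz":0},{"dx":-1,"dy":-0.7,"dz":0,"wx":0,"wy":0,"wz":0},{"dx":-1,"dy":-0.7,"dz":0,"wx":0,"wy":0,"wz":0},{"dx":-1,"dy":-0.7,"dz":0,"wx":0,"wy":0,"wz":0},{"dx":-1,"dy":-0.7,"dz":0,"wx":0,"wy":0,"wz":0},{"dx":-1,"dy":-0.7,"dz":0,"wx":0,"wy":0,"wz":0},{"dx":-1,"dy":-0.7,"dz":0,"wx":0,"wy":0,"wz":0}]' -1; python3 -m jog '[{"dx":-1,"dy":-0.7,"dz":0,"wx":0,"wy":0,"wz":0},{"dx":-1,"dy":-0.7,"dz":0,"wx":0,"wy":0,"wz":0},{"dx":-1,"dy":-0.7,"dz":0,"wx":0,"wy":0,"wz":0},{"dx":-1,"dy":-0.7,"dz":0,"wx":0,"wy":0,"wz":0},{"dx":-1,"dy":-0.7,"dz":0,"wx":0,"wy":0,"wz":0},{"dx":-1,"dy":-0.7,"dz":0,"wx":0,"wy":0,"wz":0},{"dx":-1,"dy":-0.7,"dz":0,"wx":0,"wy":0,"wz":0},{"dx":0,"dy":0,"dz":0,"wx":0,"wy":0,"wz":0}]'
python3 - <<'E'
from h import *
s=r.observe();f=save('wrist','tray1');c=cam('wrist',s);print(s['clock'],s['tcp_pos'],s['orientation'],s['joint_positions'].round(3))
for t in ['tray','brush_slot','scraper_slot','rib','tile']:
    print(t,[(np.round(d['centre'],4).tolist(),round(d['score'],2)) for d in r.pinpoint('wrist',t)[:2]])
E
```

```text
clock: 2.08
tcp_pos: [0.3231, 0.467, 0.2315]
orientation: [0.352, 3.122, 0.001]
force: [0.5, 0.9, -1.2]
grip_width: 0.0856
gripper_force: 0.0
clock: 3.08
tcp_pos: [0.4958, 0.2761, 0.2314]
orientation: [0.357, 3.121, -0.0]
force: [-0.1, 0.4, -0.4]
grip_width: 0.0854
gripper_force: 0.0
3.075 [0.49579078 0.27610032 0.23140571] [ 3.57386095e-01  3.12058255e+00 -3.10396401e-04] [ 4.650e-01  6.100e-02  1.838e+00 -1.000e-03  1.242e+00 -8.780e-01]
tray [([0.5207, 0.2323, 0.001], 0.86)]
brush_slot [([0.5105, 0.2308, 0.0048], 0.84)]
scraper_slot [([0.5725, 0.2627, 0.0024], 0.85)]
rib [([0.4859, 0.1428, 0.001], 0.96)]
tile [([0.4264, 0.2663, 0.006], 0.68), ([0.4019, 0.0047, -0.0015], 0.26)]
```

View pics/tray1.png

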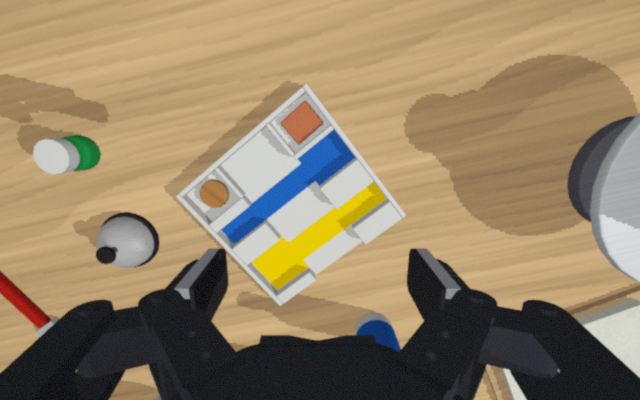

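```bash
python3 -m jog '[{"dx":-0.25,"dy":-1,"dz":0,"wx":0,"wy":0,"wz":0},{"dx":-0.25,"dy":-1,"dz":0,"wx":0,"wy":0,"wz":0},{"dx":-0.25,"dy":-1,"dz":0,"wx":0,"wy":0,"wz":0},{"dx":-0.25,"dy":-1,"dz":0,"wx":0,"wy":0,"wz":0},{"dx":-0.25,"dy":-1,"dz":0,"wx":0,"wy":0,"wz":0},{"dx":0,"dy":0,"dz":0,"wx":0,"wy":0,"wz":0}]'
cat > fit.py <<'E'
from h import *
from scipy.optimize import minimize
def box(L,W,z0,z1,x0=0): return [(x,y,z) for x in (x0-L/2,x0+L/2) for y in (-W/2,W/2) for z in (z0,z1)]
MODEL={'tray':[box(.206,.196,0,.02)],
 'brush':[box(.128,.016,0,.012,-.026),box(.052,.036,0,.010,.064)],
 'scraper':[box(.110,.020,0,.014,-.035),box(.03,.014,0,.005,.034),box(.046,.05,0,.004,.067)]}
def mask(views,name,hull):
    out=[]
    for c,m in views:
        m=m.astype(np.uint8)
        if hull:
            cs=max(cv2.findContours(m,0,2)[0],key=cv2.contourArea);h=cv2.convexHull(cs);m=np.zeros_like(m);cv2.fillConvexPoly(m,h,1)
        out.append((c,m))
    return out
def fit(views,name,x0,hull=False,z=0.,fz=False):
    V=mask(views,name,hull);S=4
    V=[(c,cv2.GaussianBlur(m.astype(np.float32),(0,0),1)) for c,m in V]
    def cost(p):
        t=0;co,si=np.cos(p[2]),np.sin(p[2]);zz=p[3] if fz else z
        for c,m in V:
            im=np.zeros((400,640),np.uint8)
            for b in MODEL[name]:
                q=[proj(c,(p[0]+co*x-si*y,p[1]+si*x+co*y,zz+h)) for x,y,h in b]
                h=cv2.convexHull((np.array(q)*256).round().astype(np.int32));cv2.fillConvexPoly(im,h,255,cv2.LINE_AA,8)
            g=cv2.GaussianBlur(im.astype(np.float32)/255,(0,0),1)
            t+=((g-m)**2).sum()/m.sum()
        return t
    x0=list(x0)+([z] if fz else []);st=np.array([.006,.006,.08]+([.006] if fz else []))
    best=None
    for k in range(2):
        sx=np.vstack([x0]+[np.array(x0)+np.eye(len(x0))[i]*st[i] for i in range(len(x0))])
        o=minimize(cost,x0,method='Nelder-Mead',options=dict(initial_simplex=sx,xatol=1e-5,fatol=1e-6,maxiter=300));x0=o.x;st=-st/2
    return o.x,o.fun
E
python3 - <<'E'
from fit import *
import pickle
s=r.observe();save('wrist','tray2');c=cam('wrist',s);print(s['tcp_pos'],s['clock'])
o=r.outline_of('wrist','tray');m2=o[0]['region'];print([(d['score'],d['region'].sum()) for d in o])
for t in ['brush_slot','scraper_slot','bell_head']:
    print(t,[(np.round(d['centre'],4).tolist(),round(d['score'],2)) for d in r.pinpoint('wrist',t)[:2]])
# first view: reuse saved picture by colour? use top and scene outlines too
V=[(c,m2)]
for n in ['top','scene']:
    r.grab_frame(n); d=r.outline_of(n,'tray')[0]; V.append((cam(n),d['region'])); print(n,d['score'])
pickle.dump(V,open('trayV.pkl','wb'))
for k in [V[:1],V[1:2],V[2:],V]:
    x,f=fit(k,'tray',(.527,.238,1.98),True);print(x.round(4),np.degrees(x[2]).round(1),f)
x,f=fit(V,'tray',(.527,.238,1.98),True,fz=True);print(x.round(4),f)
E
```

```text
clock: 4.12
tcp_pos: [0.4972, 0.1224, 0.2314]
orientation: [0.355, 3.121, -0.0]
force: [1.1, 0.5, -0.4]
grip_width: 0.0852
gripper_force: 0.0
[0.49718652 0.12244525 0.23139299] 4.125
[(0.65, np.int64(25628))]
brush_slot []
scraper_slot [([0.5686, 0.2591, 0.0021], 0.94)]
bell_head [([0.7832, 0.1654, 0.0009], 0.58), ([0.7267, 0.3035, 0.0066], 0.58)]
top 0.81
scene 0.62
[0.5228 0.2371 2.017 ] 115.6 0.004267519805580378
[0.5199 0.2429 2.0914] 119.8 5.562089443206787
[0.5211 0.2374 2.0175] 115.6 0.0012111918767914176
[0.5214 0.2373 2.0246] 116.0 5.580366134643555
[ 0.5195  0.2384  2.0056 -0.013 ] 5.512132167816162
```

```bash
python3 -m jog '[{"dx":-0.3,"dy":-1,"dz":0,"wx":0,"wy":0,"wz":0},{"dx":-0.3,"dy":-1,"dz":0,"wx":0,"wy":0,"wz":0},{"dx":-0.3,"dy":-1,"dz":0,"wx":0,"wy":0,"wz":0},{"dx":-0.3,"dy":-1,"dz":0,"wx":0,"wy":0,"wz":0},{"dx":-0.3,"dy":-1,"dz":0,"wx":0,"wy":0,"wz":0},{"dx":-0.3,"dy":-1,"dz":0,"wx":0,"wy":0,"wz":0},{"dx":-0.3,"dy":-1,"dz":0,"wx":0,"wy":0,"wz":0},{"dx":-0.3,"dy":-1,"dz":0,"wx":0,"wy":0,"wz":0}]'
python3 -m jog '[{"dx":-0.3,"dy":-1,"dz":0,"wx":0,"wy":0,"wz":0},{"dx":0,"dy":-1,"dz":0.5,"wx":0,"wy":0,"wz":0},{"dx":0,"dy":-1,"dz":0.5,"wx":0,"wy":0,"wz":0},{"dx":0,"dy":-1,"dz":0.5,"wx":0,"wy":0,"wz":0},{"dx":0,"dy":-1,"dz":0.5,"wx":0,"wy":0,"wz":0},{"dx":0,"dy":-1,"dz":0.5,"wx":0,"wy":0,"wz":0},{"dx":0,"dy":0,"dz":0,"wx":0,"wy":0,"wz":0}]'
python3 - <<'E'
from fit import *
import pickle
V=pickle.load(open('trayV.pkl','rb'));V=[V[0],V[2]]
print(fit(V,'tray',(.522,.237,2.017),True),fit(V,'tray',(.522,.237,2.017),True,fz=True))
s=r.observe();save('wrist','scr1');c=cam('wrist',s);print(s['tcp_pos'],s['clock'])
W={}
for t in ['scraper','brush']:
    print(t,[(np.round(d['centre'],4).tolist(),round(d['score'],2)) for d in r.pinpoint('wrist',t)[:2]])
    o=r.outline_of('wrist',t);print([(d['score'],d['region'].sum()) for d in o])
    W[t]=[(c,o[0]['region'])] if o else []
r.grab_frame('scene')
for t in ['scraper','brush']:
    o=r.outline_of('scene',t);print([(d['score'],d['region'].sum()) for d in o])
    if o: W[t].append((cam('scene'),o[0]['region']))
pickle.dump(W,open('W.pkl','wb'))
for t,x0 in [('scraper',(.523,-.34,-.235)),('brush',(.582,-.164,.37))]:
    for k in [[w] for w in W[t]]+[W[t]]:
        x,f=fit(k,t,x0);print(t,x.round(4),np.degrees(x[2]).round(1),f)
    print(fit(W[t],t,x0,fz=True))
E
```

```text
clock: 5.58
tcp_pos: [0.5143, -0.1276, 0.2313]
orientation: [0.352, 3.122, 0.0]
force: [-0.3, 0.8, -0.3]
grip_width: 0.0854
gripper_force: 0.0
clock: 6.45
tcp_pos: [0.4816, -0.3051, 0.1546]
orientation: [-0.356, -3.119, -0.002]
force: [0.2, 0.8, 1.1]
grip_width: 0.0856
gripper_force: 0.0
(array([0.52220355, 0.23723771, 2.01879053]), np.float64(0.007590848952531815)) (array([ 5.22103134e-01,  2.37221005e-01,  2.01944665e+00, -5.60392141e-04]), np.float64(0.007254275493323803))
[ 0.48161797 -0.30506148  0.15464457] 6.45
scraper [([0.5219, -0.3392, -0.0024], 0.96)]
[(0.85, np.int64(4258))]
brush [([0.5802, -0.1631, 0.0023], 0.76)]
[(0.92, np.int64(2906))]
[(0.81, np.int64(575)), (0.21, np.int64(1383))]
[(0.65, np.int64(589))]
scraper [ 0.5237 -0.3383 -0.2521] -14.4 0.02578711323440075
scraper [ 0.5226 -0.3387 -0.2501] -14.3 0.05311792343854904
scraper [ 0.5237 -0.3383 -0.2514] -14.4 0.08488975465297699
(array([ 0.52333988, -0.33819662, -0.24928902,  0.00064984]), np.float64(0.08324737101793289))
brush [ 0.5815 -0.1634  0.3823] 21.9 0.25571396946907043
brush [ 0.5811 -0.163   0.3734] 21.4 0.06171242892742157
brush [ 0.5817 -0.1634  0.3775] 21.6 0.32063350081443787
(array([ 0.58199848, -0.16325747,  0.37393938, -0.00180524]), np.float64(0.3083799183368683))
```

View pics/scr1.png

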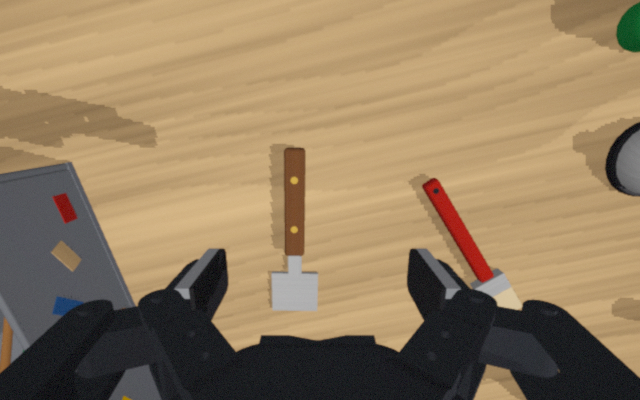

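```bash
cat > go.py <<'E'
from h import *
import sys
def to(x,y,z,psi):
    s=r.observe();M=R.from_rotvec(s['orientation']).as_matrix();p=s['tcp_pos']
    now=np.degrees(np.arctan2(M[1,1],M[0,1]));t=(psi-now+180)%360-180
    b=np.radians(psi);Mt=np.array([[-np.sin(b),np.cos(b),0],[np.cos(b),np.sin(b),0],[0,0,-1.]])  # columns x,y,z
    Mt=np.column_stack([[-np.sin(b),np.cos(b),0],[np.cos(b),np.sin(b),0],[0,0,-1.]])
    rv=R.from_matrix(M.T@Mt).as_rotvec()/.12
    d=np.array([x,y,z])-p
    print('clock',s['clock'],'p',p.round(4),'psi',round(now,2),'tilt',np.degrees(np.arccos(-M[2,2])).round(2),'q6',s['joint_positions'][5].round(2))
    print('shift units in current axes',(M.T@d/.03).round(3),'in final axes',(Mt.T@d/.03).round(3),'turn',rv.round(3))
to(*map(float,sys.argv[1:]))
E
python3 go.py .5215 -.3378 .003 75.6
```

```text
clock 6.85 p [ 0.4834 -0.3037  0.1569] psi 77.18 tilt 0.06 q6 -1.95
shift units in current axes [-1.485 -0.824  5.133] in final axes [-1.513 -0.784  5.131] turn [-0.002  0.008  0.23 ]
```

```bash
python3 -m jog '[{"dx":0,"dy":0,"dz":0,"wx":0,"wy":0,"wz":0.23},{"dx":-0.7,"dy":-0.4,"dz":1,"wx":0,"wy":0,"wz":0},{"dx":-0.8,"dy":-0.4,"dz":1,"wx":0,"wy":0,"wz":0},{"dx":0,"dy":0,"dz":1,"wx":0,"wy":0,"wz":0},{"dx":0,"dy":0,"dz":0.8,"wx":0,"wy":0,"wz":0},{"dx":0,"dy":0,"dz":0,"wx":0,"wy":0,"wz":0},{"dx":0,"dy":0,"dz":0,"wx":0,"wy":0,"wz":0}]' 0.2; python3 go.py .5215 -.3378 .003 75.6
```

```text
clock: 7.72
tcp_pos: [0.521, -0.339, 0.0432]
orientation: [0.396, 3.115, -0.001]
force: [0.9, -0.2, 0.4]
grip_width: 0.034
gripper_force: 0.0
clock 7.725 p [ 0.521  -0.339   0.0432] psi 75.53 tilt 0.07 q6 -1.94
shift units in current axes [-0.003  0.045  1.341] in final axes [-0.005  0.044  1.341] turn [-0.004  0.01  -0.011]
```

```bash
python3 -m jog '[{"dx":0,"dy":0.04,"dz":0.6,"wx":0,"wy":0,"wz":0},{"dx":0,"dy":0,"dz":0.5,"wx":0,"wy":0,"wz":0},{"dx":0,"dy":0,"dz":0.2,"wx":0,"wy":0,"wz":0},{"dx":0,"dy":0,"dz":0,"wx":0,"wy":0,"wz":0}]'; python3 -m jog '[{"dx":0,"dy":0,"dz":0,"wx":0,"wy":0,"wz":0},{"dx":0,"dy":0,"dz":0,"wx":0,"wy":0,"wz":0},{"dx":0,"dy":0,"dz":0,"wx":0,"wy":0,"wz":0},{"dx":0,"dy":0,"dz":0,"wx":0,"wy":0,"wz":0}]' 1
```

```text
clock: 8.22
tcp_pos: [0.52, -0.3371, 0.0022]
orientation: [-0.395, -3.115, -0.001]
force: [0.4, -0.3, -0.4]
grip_width: 0.0346
gripper_force: 0.0
clock: 8.72
tcp_pos: [0.521, -0.3378, 0.0037]
orientation: [0.395, 3.116, -0.001]
force: [0.4, -0.3, 1.2]
grip_width: 0.018
gripper_force: 61.2
```

```bash
python3 -m jog '[{"dx":0,"dy":0,"dz":-0.5,"wx":0,"wy":0,"wz":0},{"dx":0,"dy":0,"dz":-1,"wx":0,"wy":0,"wz":0.9},{"dx":0,"dy":0,"dz":-1,"wx":0,"wy":0,"wz":0.9},{"dx":0,"dy":0,"dz":-1,"wx":0,"wy":0,"wz":0.9},{"dx":0,"dy":0,"dz":-0.7,"wx":0,"wy":0,"wz":0.9},{"dx":0,"dy":0.5,"dz":0,"wx":0,"wy":0,"wz":0.9},{"dx":0,"dy":0.8,"dz":0,"wx":0,"wy":0,"wz":0.9},{"dx":0,"dy":0.8,"dz":0,"wx":0,"wy":0,"wz":0.9}]'; python3 go.py .5695 .2630 .05 25.7
```

```text
clock: 9.72
tcp_pos: [0.5665, -0.2939, 0.1305]
orientation: [1.523, 2.747, -0.0]
force: [-0.2, -0.9, -0.8]
grip_width: 0.0184
gripper_force: 61.0
clock 9.725 p [ 0.5665 -0.2939  0.1305] psi 32.0 tilt 0.06 q6 -1.08
shift units in current axes [15.692  9.92   2.676] in final axes [16.683  8.141  2.685] turn [0.004 0.007 0.916]
```

```bash
python3 -m jog '[{"dx":0,"dy":0,"dz":0,"wx":0,"wy":0,"wz":0.9},{"dx":1,"dy":0.5,"dz":0,"wx":0,"wy":0,"wz":0},{"dx":1,"dy":0.5,"dz":0,"wx":0,"wy":0,"wz":0},{"dx":1,"dy":0.5,"dz":0,"wx":0,"wy":0,"wz":0},{"dx":1,"dy":0.5,"dz":0,"wx":0,"wy":0,"wz":0},{"dx":1,"dy":0.5,"dz":0,"wx":0,"wy":0,"wz":0},{"dx":1,"dy":0.5,"dz":0,"wx":0,"wy":0,"wz":0},{"dx":1,"dy":0.5,"dz":0,"wx":0,"wy":0,"wz":0}]'; python3 -m jog '[{"dx":1,"dy":0.5,"dz":0,"wx":0,"wy":0,"wz":0},{"dx":1,"dy":0.5,"dz":0,"wx":0,"wy":0,"wz":0},{"dx":1,"dy":0.5,"dz":0,"wx":0,"wy":0,"wz":0},{"dx":1,"dy":0.5,"dz":0,"wx":0,"wy":0,"wz":0},{"dx":1,"dy":0.4,"dz":0,"wx":0,"wy":0,"wz":0},{"dx":1,"dy":0.3,"dz":0,"wx":0,"wy":0,"wz":0},{"dx":0,"dy":0,"dz":0,"wx":0,"wy":0,"wz":0},{"dx":0,"dy":0,"dz":0,"wx":0,"wy":0,"wz":0}]';python3 go.py .5695 .2630 .05 25.7
```

```text
clock: 10.72
tcp_pos: [0.5683, -0.0583, 0.1304]
orientation: [1.663, 2.664, 0.001]
force: [-0.4, -0.1, -1.0]
grip_width: 0.018
gripper_force: 61.0
clock: 11.72
tcp_pos: [0.5622, 0.1376, 0.1299]
orientation: [1.663, 2.665, 0.0]
force: [0.6, 0.4, -0.9]
grip_width: 0.0182
gripper_force: 61.0
clock 11.725 p [0.5622 0.1376 0.1299] psi 26.07 tilt 0.04 q6 -0.26
shift units in current axes [3.65  2.056 2.661] in final axes [3.661 2.034 2.662] turn [0.004 0.005 0.054]
```

```bash
python3 -m jog '[{"dx":0.9,"dy":0.5,"dz":0,"wx":0,"wy":0,"wz":0.05},{"dx":0.9,"dy":0.5,"dz":0,"wx":0,"wy":0,"wz":0},{"dx":0.9,"dy":0.5,"dz":0,"wx":0,"wy":0,"wz":0},{"dx":0.96,"dy":0.53,"dz":0,"wx":0,"wy":0,"wz":0},{"dx":0,"dy":0,"dz":0.8,"wx":0,"wy":0,"wz":0},{"dx":0,"dy":0,"dz":0.8,"wx":0,"wy":0,"wz":0},{"dx":0,"dy":0,"dz":0.2,"wx":0,"wy":0,"wz":0},{"dx":0,"dy":0,"dz":0,"wx":0,"wy":0,"wz":0}]'; python3 go.py .5695 .2630 .03 25.7
python3 - <<'E'
from fit import *
s=r.observe();save('wrist','hold1');c=cam('wrist',s)
Vw=[]
o=r.outline_of('wrist','scraper');print([(d['score'],d['region'].sum()) for d in o])
b=s['tcp_pos'];zc=b[2]-.0037
x,f=fit([(c,o[0]['region'])],'scraper',(b[0]+.001,b[1]-.002,np.radians(-64.3)),z=zc);print('scr wrist',x.round(4),np.degrees(x[2]),f)
o=r.outline_of('wrist','tray');print(o[0]['score'])
x,f=fit([(c,o[0]['region'])],'tray',(.522,.237,2.02),True);print('tray wrist',x.round(4),f)
r.grab_frame('scene')
o=r.outline_of('scene','scraper')
if o:
  x,f=fit([(cam('scene'),o[0]['region'])],'scraper',(b[0]+.001,b[1]-.002,np.radians(-64.3)),z=zc);print('scr scene',o[0]['region'].sum(),x.round(4),np.degrees(x[2]),f)
E
```

```text
clock: 12.72
tcp_pos: [0.5693, 0.2623, 0.0752]
orientation: [-1.673, -2.659, 0.001]
force: [0.3, 0.6, -0.5]
grip_width: 0.0179
gripper_force: 61.0
clock 12.725 p [0.5693 0.2623 0.0752] psi 25.63 tilt 0.04 q6 -0.06
shift units in current axes [0.017 0.018 1.507] in final axes [0.016 0.017 1.507] turn [-0.006  0.001 -0.01 ]
[(0.92, np.int64(11193)), (0.17, np.int64(9443))]
scr wrist [ 0.5714  0.2589 -1.1216] -64.26096281386255 0.5454554557800293
0.79
tray wrist [0.5228 0.2372 2.0132] 0.18274527788162231
scr scene 1099 [ 0.5691  0.2598 -1.1166] -63.97792036487916 0.2997053861618042
```

View pics/hold1.png

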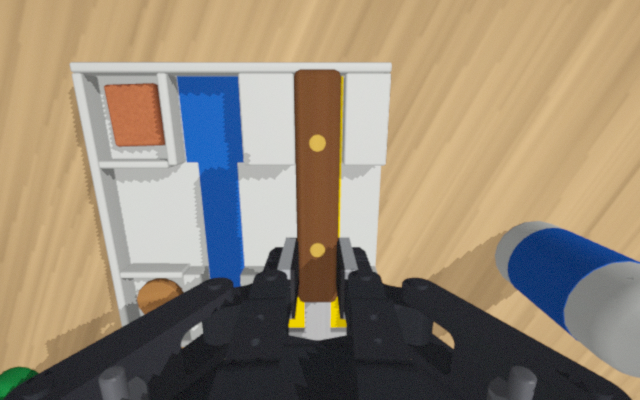

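```bash
python3 - <<'E'
from h import *
c=cam('wrist');T=(.5224,.2372,2.017);co,si=np.cos(T[2]),np.sin(T[2])
def P(x,y,z): return proj(c,(T[0]+co*x-si*y,T[1]+si*x+co*y,z)).round(1)
# yellow narrow end is at tray +x
for x in (.045,.09):
  for y in (-.098,-.070,-.038): print(x,y,P(x,y,.02),P(x,y,.004))
print(P(.103,.098,.02),P(.103,-.098,.02))
im=cv2.imread('pics/hold1.png')[60:175,170:400];cv2.imwrite('pics/hold1z.png',cv2.resize(im,None,fx=3.4,fy=3.4,interpolation=2))
E
```

```text
0.045 -0.098 [383.2 158.8] [378.4 156. ]
0.045 -0.07 [340.6 158.8] [338.9 155.9]
0.045 -0.038 [291.9 158.7] [293.7 155.8]
0.09 -0.098 [387.6  85.8] [382.1  88.4]
0.09 -0.07 [342.3  85.7] [340.3  88.3]
0.09 -0.038 [290.5  85.6] [292.5  88.2]
[65.1 62.1] [388.9  63. ]
```

View pics/hold1z.png

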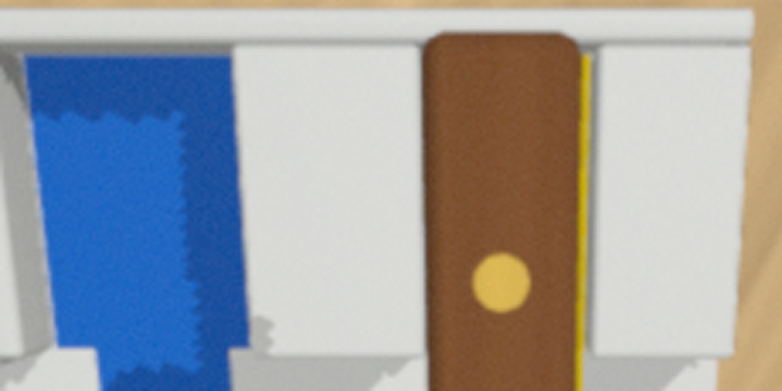

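```bash
python3 -m jog '[{"dx":0,"dy":0.08,"dz":0,"wx":0,"wy":0,"wz":0},{"dx":0,"dy":0,"dz":0.6,"wx":0,"wy":0,"wz":0},{"dx":0,"dy":0,"dz":0.6,"wx":0,"wy":0,"wz":0},{"dx":0,"dy":0,"dz":0.6,"wx":0,"wy":0,"wz":0},{"dx":0,"dy":0,"dz":0.2,"wx":0,"wy":0,"wz":0},{"dx":0,"dy":0,"dz":0,"wx":0,"wy":0,"wz":0},{"dx":0,"dy":0,"dz":0,"wx":0,"wy":0,"wz":0}]'; python3 go.py .5715 .264 .0075 25.7
```

```text
clock: 13.85
tcp_pos: [0.5719, 0.2645, 0.0158]
orientation: [1.672, 2.659, 0.001]
force: [0.5, -0.0, -0.7]
grip_width: 0.0181
gripper_force: 61.0
clock 13.85 p [0.5719 0.2645 0.0158] psi 25.69 tilt 0.07 q6 -0.05
shift units in current axes [-0.01  -0.02   0.278] in final axes [-0.01  -0.02   0.278] turn [ 0.01   0.001 -0.001]
```

```bash
python3 -m jog '[{"dx":0,"dy":0,"dz":0.12,"wx":0,"wy":0,"wz":0},{"dx":0,"dy":0,"dz":0.12,"wx":0,"wy":0,"wz":0},{"dx":0,"dy":0,"dz":0,"wx":0,"wy":0,"wz":0}]';python3 -m jog '[{"dx":0,"dy":0,"dz":0.04,"wx":0,"wy":0,"wz":0},{"dx":0,"dy":0,"dz":0,"wx":0,"wy":0,"wz":0}]'
```

```text
clock: 14.22
tcp_pos: [0.571, 0.2641, 0.0078]
orientation: [-1.672, -2.659, 0.001]
force: [0.2, 0.6, -0.4]
grip_width: 0.0183
gripper_force: 61.0
clock: 14.48
tcp_pos: [0.5712, 0.2642, 0.0077]
orientation: [-1.672, -2.66, 0.001]
force: [-3.2, -0.8, 5.5]
grip_width: 0.0181
gripper_force: 61.7
```

```bash
python3 -m jog '[{"dx":0,"dy":0,"dz":0,"wx":0,"wy":0,"wz":0},{"dx":0,"dy":0,"dz":0,"wx":0,"wy":0,"wz":0},{"dx":0,"dy":0,"dz":0,"wx":0,"wy":0,"wz":0}]' 0.2;python3 -m jog '[{"dx":0,"dy":0,"dz":-0.5,"wx":0,"wy":0,"wz":0},{"dx":0,"dy":0,"dz":-1,"wx":0,"wy":0,"wz":0},{"dx":0,"dy":0,"dz":-1,"wx":0,"wy":0,"wz":0},{"dx":0,"dy":0,"dz":-1,"wx":0,"wy":0,"wz":0},{"dx":0,"dy":0,"dz":-1,"wx":0,"wy":0,"wz":0},{"dx":0,"dy":-0.5,"dz":-0.5,"wx":0,"wy":0,"wz":0},{"dx":0,"dy":0,"dz":0,"wx":0,"wy":0,"wz":0},{"dx":0,"dy":0,"dz":0,"wx":0,"wy":0,"wz":0}]'
python3 - <<'E'
from fit import *
s=r.observe();save('wrist','rel1');c=cam('wrist',s)
o=r.outline_of('wrist','scraper');print([(d['score'],d['region'].sum()) for d in o])
x,f=fit([(c,o[0]['region'])],'scraper',(.572,.261,-1.12),z=.004);print('scr',x.round(4),f)
o=r.outline_of('wrist','tray');m=o[0]['region'].copy();print(o[0]['score'])
for d in ['scraper','tile','rib']:
    q=r.outline_of('wrist',d)
    if q:m|=q[0]['region']
t,f=fit([(c,m)],'tray',(.5245,.238,2.02),True);print('tray wrist',t.round(4),f)
d=x[:2]-t[:2];co,si=np.cos(t[2]),np.sin(t[2]);print('scraper in tray',co*d[0]+si*d[1],-si*d[0]+co*d[1],x[2]-t[2]+np.pi)
print(r.pinpoint('wrist','scraper')[:1])
E
```

```text
clock: 14.85
tcp_pos: [0.5713, 0.2643, 0.0067]
orientation: [1.672, 2.66, -0.0]
force: [-0.6, 0.6, -0.3]
grip_width: 0.0338
gripper_force: 0.0
clock: 15.85
tcp_pos: [0.5578, 0.2578, 0.1568]
orientation: [1.672, 2.66, 0.0]
force: [0.1, -0.4, -0.4]
grip_width: 0.0341
gripper_force: 0.0
[(0.94, np.int64(4523))]
scr [ 0.573   0.2616 -1.1236] 0.06563694775104523
0.6
tray wrist [0.5229 0.2378 2.0127] 0.01681937836110592
scraper in tray 1.9509846450521673e-05 -0.05551729733298773 0.00534192627138852
[{'centre': [0.5719, 0.2626, -0.0009], 'score': 0.64}]
```

View pics/rel1.png

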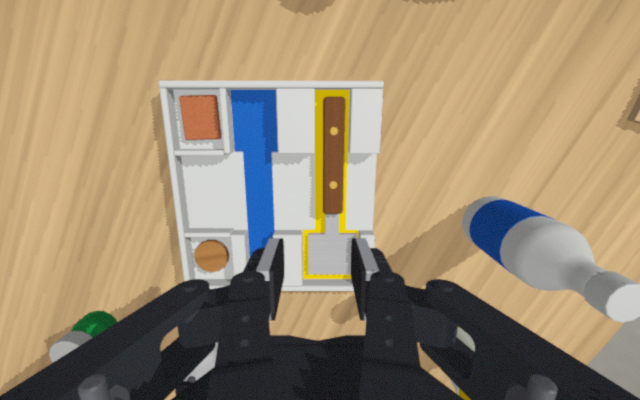

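```bash
python3 go.py .5805 -.1638 .15 -68.3
```

```text
clock 16.2 p [0.5576 0.2577 0.1561] psi 25.69 tilt 0.07 q6 -0.06
shift units in current axes [-12.992  -5.403   0.209] in final axes [-4.486 13.337  0.204] turn [-8.0000e-03  7.0000e-03  1.3671e+01]
```

```bash
python3 -m jog '[{"dx":-1,"dy":-0.4,"dz":0,"wx":0,"wy":0,"wz":0},{"dx":-1,"dy":-0.4,"dz":0,"wx":0,"wy":0,"wz":0},{"dx":-1,"dy":-0.4,"dz":0,"wx":0,"wy":0,"wz":0},{"dx":-1,"dy":-0.4,"dz":0,"wx":0,"wy":0,"wz":0},{"dx":-1,"dy":-0.4,"dz":0,"wx":0,"wy":0,"wz":0},{"dx":-1,"dy":-0.4,"dz":0,"wx":0,"wy":0,"wz":0},{"dx":-1,"dy":-0.4,"dz":0,"wx":0,"wy":0,"wz":0},{"dx":-1,"dy":-0.4,"dz":0,"wx":0,"wy":0,"wz":0}]';python3 -m jog '[{"dx":-1,"dy":-0.4,"dz":0,"wx":0,"wy":0,"wz":0},{"dx":-1,"dy":-0.4,"dz":0,"wx":0,"wy":0,"wz":0},{"dx":-1,"dy":-0.4,"dz":0,"wx":0,"wy":0,"wz":0},{"dx":-1,"dy":-0.4,"dz":0,"wx":0,"wy":0,"wz":0.9},{"dx":0,"dy":0,"dz":0,"wx":0,"wy":0,"wz":1},{"dx":0,"dy":0,"dz":0,"wx":0,"wy":0,"wz":1},{"dx":0,"dy":0,"dz":0,"wx":0,"wy":0,"wz":1},{"dx":0,"dy":0,"dz":0,"wx":0,"wy":0,"wz":1}]';python3 -m jog '[{"dx":0,"dy":0,"dz":0,"wx":0,"wy":0,"wz":1},{"dx":0,"dy":0,"dz":0,"wx":0,"wy":0,"wz":1},{"dx":0,"dy":0,"dz":0,"wx":0,"wy":0,"wz":1},{"dx":0,"dy":0,"dz":0,"wx":0,"wy":0,"wz":1},{"dx":0,"dy":0,"dz":0,"wx":0,"wy":0,"wz":1},{"dx":0,"dy":0,"dz":0,"wx":0,"wy":0,"wz":1},{"dx":0,"dy":0,"dz":0,"wx":0,"wy":0,"wz":1},{"dx":0,"dy":0,"dz":0,"wx":0,"wy":0,"wz":1}]';python3 go.py .589 -.1605 .04 -68.4
```

```text
clock: 17.2
tcp_pos: [0.5753, -0.0012, 0.1567]
orientation: [-1.672, -2.66, 0.0]
force: [0.4, -0.7, 0.6]
grip_width: 0.0343
gripper_force: 0.0
clock: 18.2
tcp_pos: [0.5841, -0.1292, 0.1566]
orientation: [-2.375, -2.056, 0.0]
force: [-0.4, 0.0, 1.2]
grip_width: 0.0341
gripper_force: 0.0
clock: 19.2
tcp_pos: [0.584, -0.1291, 0.1566]
orientation: [-3.056, -0.727, 0.001]
force: [-0.2, -0.5, 0.2]
grip_width: 0.0342
gripper_force: 0.0
clock 19.2 p [ 0.584  -0.1291  0.1566] psi -63.23 tilt 0.03 q6 0.84
shift units in current axes [-0.323  1.01   3.886] in final axes [-0.232  1.034  3.886] turn [-0.002  0.003  0.752]
```

```bash
python3 -m jog '[{"dx":0,"dy":0,"dz":0,"wx":0,"wy":0,"wz":0.75},{"dx":-0.1,"dy":0.5,"dz":0.5,"wx":0,"wy":0,"wz":0},{"dx":-0.13,"dy":0.53,"dz":1,"wx":0,"wy":0,"wz":0},{"dx":0,"dy":0,"dz":0.8,"wx":0,"wy":0,"wz":0},{"dx":0,"dy":0,"dz":0,"wx":0,"wy":0,"wz":0},{"dx":0,"dy":0,"dz":0,"wx":0,"wy":0,"wz":0}]'
python3 - <<'E'
from fit import *
s=r.observe();save('wrist','br1');c=cam('wrist',s)
o=r.outline_of('wrist','brush');print([(d['score'],d['region'].sum()) for d in o])
m=o[0]['region'];ys,xs=np.nonzero(m)
# handle centre line, rows above fingers
for v in range(ys.min()+5,ys.max(),25):
    u=np.nonzero(m[v])[0]; print(v,u.min(),u.max(),px2z(c,(u.min()+u.max())/2,v,.012)[:2].round(4))
E
python3 go.py .589 -.1605 .003 -68.4
```

```text
clock: 19.95
tcp_pos: [0.5894, -0.1608, 0.0879]
orientation: [3.084, 0.596, 0.0]
force: [0.9, 0.7, 0.7]
grip_width: 0.0345
gripper_force: 0.0
[(0.95, np.int64(6532))]
103 293 343 [ 0.6622 -0.1324]
128 294 343 [ 0.6469 -0.139 ]
153 295 341 [ 0.6306 -0.1451]
178 307 328 [ 0.6135 -0.1516]
203 307 327 [ 0.5958 -0.1584]
228 307 327 [ 0.5773 -0.1658]
253 307 326 [ 0.5578 -0.1732]
278 308 326 [ 0.5376 -0.1817]
303 307 325 [ 0.516  -0.1895]
clock 20.05 p [ 0.5902 -0.1608  0.0891] psi -68.13 tilt 0.13 q6 0.88
shift units in current axes [-0.039 -0.027  2.87 ] in final axes [-0.034 -0.023  2.87 ] turn [ 0.012 -0.014  0.04 ]
```

View pics/br1.png

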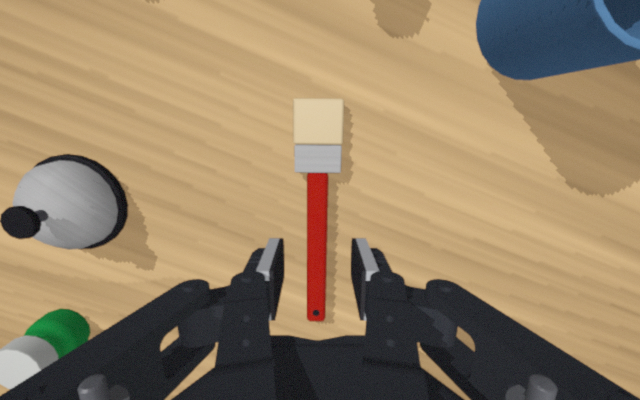

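```bash
python3 -m jog '[{"dx":-0.03,"dy":-0.02,"dz":0.8,"wx":0,"wy":0,"wz":0.03},{"dx":0,"dy":0,"dz":0.8,"wx":0,"wy":0,"wz":0},{"dx":0,"dy":0,"dz":0.8,"wx":0,"wy":0,"wz":0},{"dx":0,"dy":0,"dz":0.45,"wx":0,"wy":0,"wz":0},{"dx":0,"dy":0,"dz":0,"wx":0,"wy":0,"wz":0},{"dx":0,"dy":0,"dz":0,"wx":0,"wy":0,"wz":0}]';python3 go.py .589 -.1605 .003 -68.5;  python3 -m jog '[{"dx":0,"dy":0,"dz":0,"wx":0,"wy":0,"wz":0},{"dx":0,"dy":0,"dz":0,"wx":0,"wy":0,"wz":0},{"dx":0,"dy":0,"dz":0,"wx":0,"wy":0,"wz":0},{"dx":0,"dy":0,"dz":0,"wx":0,"wy":0,"wz":0}]' 1; python3 go.py .589 -.1605 .003 -68.5
```

```text
clock: 20.8
tcp_pos: [0.5892, -0.1604, 0.0036]
orientation: [3.085, 0.59, 0.003]
force: [0.2, -0.8, -0.3]
grip_width: 0.0345
gripper_force: 0.0
clock 20.8 p [ 0.5892 -0.1604  0.0036] psi -68.35 tilt 0.12 q6 0.89
shift units in current axes [-0.007  0.     0.021] in final axes [-0.007  0.     0.021] turn [ 0.011 -0.013  0.021]
clock: 21.3
tcp_pos: [0.5894, -0.1605, 0.004]
orientation: [3.085, 0.589, 0.004]
force: [-0.7, 0.6, 6.3]
grip_width: 0.0139
gripper_force: 60.5
clock 21.3 p [ 0.5894 -0.1605  0.004 ] psi -68.37 tilt 0.15 q6 0.89
shift units in current axes [-0.012 -0.006  0.032] in final axes [-0.012 -0.006  0.032] turn [ 0.014 -0.018  0.019]
```

```bash
python3 -m jog '[{"dx":0,"dy":0,"dz":-0.5,"wx":0,"wy":0,"wz":0},{"dx":0,"dy":0,"dz":-1,"wx":0,"wy":0,"wz":-0.5},{"dx":0,"dy":0,"dz":-1,"wx":0,"wy":0,"wz":-1},{"dx":0,"dy":0,"dz":-1,"wx":0,"wy":0,"wz":-1},{"dx":0,"dy":0,"dz":-0.8,"wx":0,"wy":0,"wz":-1},{"dx":0,"dy":0,"dz":0,"wx":0,"wy":0,"wz":-1},{"dx":0,"dy":0,"dz":0,"wx":0,"wy":0,"wz":-1},{"dx":0,"dy":0,"dz":0,"wx":0,"wy":0,"wz":-1}]'; python3 -m jog '[{"dx":0,"dy":0,"dz":0,"wx":0,"wy":0,"wz":-1},{"dx":0,"dy":0,"dz":0,"wx":0,"wy":0,"wz":-1},{"dx":0,"dy":0,"dz":0,"wx":0,"wy":0,"wz":-1},{"dx":0,"dy":0,"dz":0,"wx":0,"wy":0,"wz":-1},{"dx":0,"dy":0,"dz":0,"wx":0,"wy":0,"wz":-1},{"dx":0,"dy":0,"dz":0,"wx":0,"wy":0,"wz":-1},{"dx":0,"dy":0,"dz":0,"wx":0,"wy":0,"wz":-1},{"dx":0,"dy":0,"dz":0,"wx":0,"wy":0,"wz":0}]';python3 go.py .5037 .2379 .075 25.5
```

```text
clock: 22.3
tcp_pos: [0.5879, -0.1601, 0.1321]
orientation: [2.626, 1.724, 0.0]
force: [0.9, -0.8, -0.2]
grip_width: 0.0139
gripper_force: 59.7
clock: 23.3
tcp_pos: [0.5879, -0.1601, 0.1318]
orientation: [-1.702, -2.64, 0.0]
force: [0.2, -0.0, -2.0]
grip_width: 0.014
gripper_force: 59.7
clock 23.3 p [ 0.5879 -0.1601  0.1318] psi 24.38 tilt 0.0 q6 -0.73
shift units in current axes [13.241  2.92   1.893] in final axes [13.181  3.178  1.893] turn [-0.     0.    -0.162]
```

```bash
python3 -m jog '[{"dx":0,"dy":0,"dz":0,"wx":0,"wy":0,"wz":-0.16},{"dx":1,"dy":0.24,"dz":0,"wx":0,"wy":0,"wz":0},{"dx":1,"dy":0.24,"dz":0,"wx":0,"wy":0,"wz":0},{"dx":1,"dy":0.24,"dz":0,"wx":0,"wy":0,"wz":0},{"dx":1,"dy":0.24,"dz":0,"wx":0,"wy":0,"wz":0},{"dx":1,"dy":0.24,"dz":0,"wx":0,"wy":0,"wz":0},{"dx":1,"dy":0.24,"dz":0,"wx":0,"wy":0,"wz":0},{"dx":1,"dy":0.24,"dz":0,"wx":0,"wy":0,"wz":0}]'; python3 -m jog '[{"dx":1,"dy":0.24,"dz":0,"wx":0,"wy":0,"wz":0},{"dx":1,"dy":0.24,"dz":0.2,"wx":0,"wy":0,"wz":0},{"dx":1,"dy":0.24,"dz":0.4,"wx":0,"wy":0,"wz":0},{"dx":1,"dy":0.24,"dz":0.4,"wx":0,"wy":0,"wz":0},{"dx":1,"dy":0.24,"dz":0.4,"wx":0,"wy":0,"wz":0},{"dx":1,"dy":0.24,"dz":0.4,"wx":0,"wy":0,"wz":0},{"dx":0.2,"dy":0.06,"dz":0,"wx":0,"wy":0,"wz":0},{"dx":0,"dy":0,"dz":0,"wx":0,"wy":0,"wz":0}]'; python3 -m jog '[{"dx":0,"dy":0,"dz":0,"wx":0,"wy":0,"wz":0}]';python3 go.py .5037 .2379 .075 25.5
python3 - <<'E'
from fit import *
s=r.observe();save('wrist','hold2');c=cam('wrist',s);b=s['tcp_pos']
print('brush',r.pinpoint('wrist','brush')[:1], 'slot',r.pinpoint('wrist','brush_slot')[:1])
T=(.5235,.238,2.016);co,si=np.cos(T[2]),np.sin(T[2])
im=cv2.imread('pics/hold2.png')
for x,y in [(-.079,.018),(-.079+.0,.004)]: pass
for x0,x1,w in [(.040,.097,.022),(-.097,-.040,.014)]:
  q=[proj(c,(T[0]+co*x-si*y,T[1]+si*x+co*y,.02)) for x,y in [(x0,.018-w),(x1,.018-w),(x1,.018+w),(x0,.018+w)]]
  cv2.polylines(im,[np.round(np.array(q)*16).astype(int)],True,(0,255,0),1,cv2.LINE_AA,4)
cv2.imwrite('pics/hold2m.png',im)
E
```

```text
clock: 24.3
tcp_pos: [0.5427, 0.052, 0.1316]
orientation: [1.676, 2.657, 0.0]
force: [-0.8, -0.0, -0.7]
grip_width: 0.0139
gripper_force: 59.7
clock: 25.3
tcp_pos: [0.5036, 0.2383, 0.0777]
orientation: [1.674, 2.658, 0.0]
force: [0.8, -0.1, -1.0]
grip_width: 0.0142
gripper_force: 59.7
clock: 25.42
tcp_pos: [0.504, 0.2376, 0.078]
orientation: [1.676, 2.656, 0.001]
force: [-0.1, -0.3, -0.2]
grip_width: 0.0139
gripper_force: 59.7
clock 25.425 p [0.504  0.2376 0.078 ] psi 25.5 tilt 0.06 q6 -0.05
shift units in current axes [ 0.014 -0.006  0.101] in final axes [ 0.014 -0.006  0.102] turn [ 0.008  0.003 -0.   ]
brush [{'centre': [0.5053, 0.2306, 0.0757], 'score': 0.61}] slot []
```

View pics/hold2m.png

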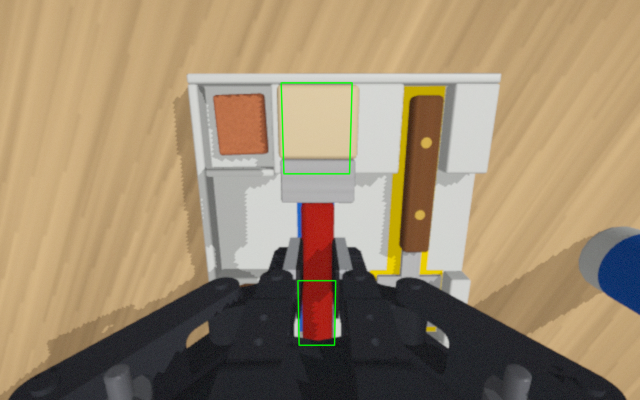

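```bash
python3 - <<'E'
from fit import *
f=cv2.imread('pics/hold2.png');z=cv2.resize(f[70:240,260:390],None,fx=3.5,fy=3.5,interpolation=2);cv2.imwrite('pics/hold2z.png',z)
print([f[225,u].tolist() for u in range(294,342)])
c=cam('wrist');T=(.5235,.238,2.016);co,si=np.cos(T[2]),np.sin(T[2])
P=lambda x,y,z:proj(c,(T[0]+co*x-si*y,T[1]+si*x+co*y,z)).round(1)
print(P(0,.032,.004),P(0,.004,.004),P(.03,.032,.004),P(.03,.004,.004))
print('rim',P(.103,.098,.02),P(.103,-.098,.02),'yellow slot narrow',P(.09,-.038,.02),P(.09,-.070,.02),'blank edge',P(.06,-.004,.02))
E
```

```text
[[210, 214, 212], [210, 211, 210], [206, 197, 191], [196, 152, 127], [192, 108, 57], [189, 100, 36], [169, 87, 57], [108, 58, 98], [36, 26, 125], [25, 29, 140], [23, 32, 149], [24, 29, 158], [29, 32, 168], [30, 37, 173], [22, 29, 172], [18, 28, 171], [27, 35, 173], [21, 32, 173], [23, 32, 172], [21, 29, 172], [29, 36, 175], [26, 35, 174], [26, 39, 174], [25, 33, 175], [21, 34, 174], [27, 32, 176], [29, 40, 177], [29, 39, 177], [27, 34, 176], [14, 27, 175], [27, 39, 177], [33, 39, 177], [22, 34, 175], [22, 33, 175], [26, 33, 175], [26, 34, 173], [17, 32, 170], [26, 35, 170], [34, 41, 163], [103, 106, 169], [174, 176, 192], [206, 210, 209], [210, 212, 210], [210, 214, 213], [210, 213, 211], [209, 213, 212], [211, 213, 212], [209, 213, 211]]
[298.1 222.1] [335.1 222.1] [297.4 183.2] [335.7 183.2]
rim [186.2  72. ] [505.1  72. ] yellow slot narrow [405.9  94.4] [457.   94.4] blank edge [350.2 143.1]
```

View pics/hold2z.png

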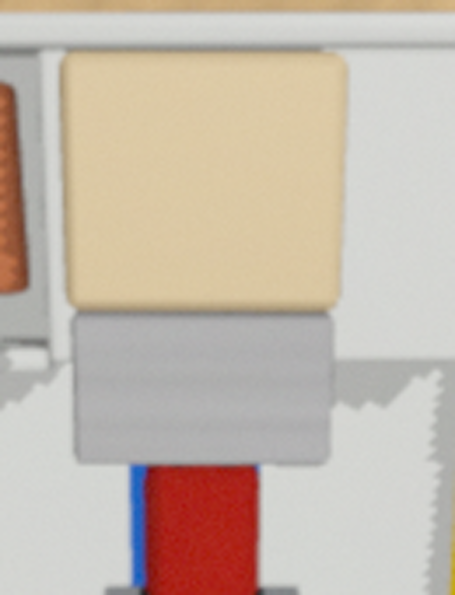

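```bash
python3 - <<'E'
from h import *
c=cam('wrist');T=(.5235,.238,2.016);co,si=np.cos(T[2]),np.sin(T[2])
def t(u,v,z):
    d=px2z(c,u,v,z)[:2]-T[:2];return np.round([co*d[0]+si*d[1],-si*d[0]+co*d[1]],4)
print('tip',t(318,85,.084),'junction',t(318,70+465/3.5,.084),'rim',t(318,73.5,.02))
E
python3 -m jog '[{"dx":0,"dy":-0.03,"dz":0,"wx":0,"wy":0,"wz":0},{"dx":0,"dy":0,"dz":0.6,"wx":0,"wy":0,"wz":0},{"dx":0,"dy":0,"dz":0.6,"wx":0,"wy":0,"wz":0},{"dx":0,"dy":0,"dz":0.6,"wx":0,"wy":0,"wz":0},{"dx":0,"dy":0,"dz":0.2,"wx":0,"wy":0,"wz":0},{"dx":0,"dy":0,"dz":0,"wx":0,"wy":0,"wz":0},{"dx":0,"dy":0,"dz":0,"wx":0,"wy":0,"wz":0}]'; python3 go.py .5032 .2375 .008 25.5
```

```text
tip [0.0889 0.0173] junction [0.0373 0.0172] rim [0.1021 0.017 ]
clock: 26.45
tcp_pos: [0.5031, 0.2382, 0.0179]
orientation: [1.675, 2.657, 0.001]
force: [-0.0, -0.4, -0.1]
grip_width: 0.014
gripper_force: 59.7
clock 26.45 p [0.5031 0.2382 0.0179] psi 25.56 tilt 0.06 q6 -0.05
shift units in current axes [-0.022 -0.007  0.328] in final axes [-0.022 -0.007  0.328] turn [0.008 0.    0.008]
```

```bash
python3 -m jog '[{"dx":0,"dy":0,"dz":0.15,"wx":0,"wy":0,"wz":0},{"dx":0,"dy":0,"dz":0.12,"wx":0,"wy":0,"wz":0},{"dx":0,"dy":0,"dz":0,"wx":0,"wy":0,"wz":0}]';python3 -m jog '[{"dx":0,"dy":0,"dz":0.06,"wx":0,"wy":0,"wz":0},{"dx":0,"dy":0,"dz":0,"wx":0,"wy":0,"wz":0}]'
```

```text
clock: 26.82
tcp_pos: [0.5022, 0.2378, 0.009]
orientation: [-1.675, -2.657, 0.001]
force: [-0.9, 1.0, -0.6]
grip_width: 0.014
gripper_force: 59.7
clock: 27.08
tcp_pos: [0.5027, 0.238, 0.008]
orientation: [1.675, 2.658, 0.0]
force: [-1.1, -0.5, 3.6]
grip_width: 0.0138
gripper_force: 60.1
```

```bash
python3 -m jog '[{"dx":0,"dy":0,"dz":0,"wx":0,"wy":0,"wz":0},{"dx":0,"dy":0,"dz":0,"wx":0,"wy":0,"wz":0},{"dx":0,"dy":0,"dz":0,"wx":0,"wy":0,"wz":0}]' 0.2;python3 -m jog '[{"dx":0,"dy":0,"dz":-0.5,"wx":0,"wy":0,"wz":0},{"dx":0,"dy":0,"dz":-1,"wx":0,"wy":0,"wz":0},{"dx":0,"dy":0,"dz":-1,"wx":0,"wy":0,"wz":0},{"dx":0,"dy":0,"dz":-1,"wx":0,"wy":0,"wz":0},{"dx":-0.7,"dy":0,"dz":-1,"wx":0,"wy":0,"wz":0},{"dx":-1,"dy":0,"dz":-0.5,"wx":0,"wy":0,"wz":0},{"dx":-1,"dy":0,"dz":0,"wx":0,"wy":0,"wz":0},{"dx":0,"dy":0,"dz":0,"wx":0,"wy":0,"wz":0}]' 1
python3 -m jog '[{"dx":0,"dy":0,"dz":0,"wx":0,"wy":0,"wz":0},{"dx":0,"dy":0,"dz":0,"wx":0,"wy":0,"wz":0}]'
python3 - <<'E'
from fit import *
s=r.observe();f=save('wrist','rel2');c=cam('wrist',s)
T=(.5235,.238,2.016);X={}
for n,x0,off in [('scraper',(.572,.261,-1.12),-.054),('brush',(.5073,.2303,2.016),.018)]:
    o=r.outline_of('wrist',n);print([(d['score'],d['region'].sum()) for d in o])
    x,e=fit([(c,o[0]['region'])],n,x0,z=.004)
    d=x[:2]-T[:2];co,si=np.cos(T[2]),np.sin(T[2]);print(n,x.round(4),e,'in tray',np.round([co*d[0]+si*d[1],-si*d[0]+co*d[1]-off],4))
S=r.grab_frame('scene')
for n in ('wrist','scene'):
    print(n,[(np.round(d['centre'],4),d['score']) for d in r.pinpoint(n,'bell_head')[:2]])
E
python3 go.py .526 .0125 .09 25.5
```

```text
clock: 27.45
tcp_pos: [0.5025, 0.2379, 0.0074]
orientation: [-1.675, -2.658, 0.0]
force: [-0.8, 0.3, 0.4]
grip_width: 0.0342
gripper_force: 0.0
clock: 28.45
tcp_pos: [0.5386, 0.1636, 0.159]
orientation: [1.678, 2.654, 0.002]
force: [-0.4, 0.8, 0.2]
grip_width: 0.0002
gripper_force: 0.0
clock: 28.7
tcp_pos: [0.5369, 0.1656, 0.1574]
orientation: [-1.674, -2.658, 0.0]
force: [-0.2, -0.3, -0.6]
grip_width: -0.0002
gripper_force: 0.0
[(0.72, np.int64(6053))]
scraper [ 0.5732  0.2612 -1.1178] 0.04893537238240242 in tray [-0.0004 -0.0008]
[(0.92, np.int64(5173))]
brush [0.5073 0.2297 2.0121] 0.032863419502973557 in tray [-0.0005  0.0002]
wrist []
scene [(array([0.5247, 0.0155, 0.051 ]), 0.57)]
clock 29.0 p [0.5373 0.1652 0.1573] psi 25.59 tilt 0.02 q6 -0.19
shift units in current axes [-4.429 -2.537  2.245] in final axes [-4.432 -2.53   2.245] turn [-0.002 -0.001  0.013]
```

View pics/rel2.png

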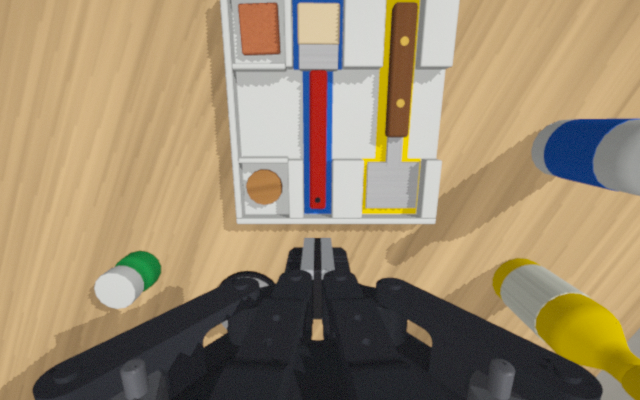

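```bash
python3 -m jog '[{"dx":-0.9,"dy":-0.5,"dz":0,"wx":0,"wy":0,"wz":0},{"dx":-0.9,"dy":-0.5,"dz":0,"wx":0,"wy":0,"wz":0},{"dx":-0.9,"dy":-0.5,"dz":0,"wx":0,"wy":0,"wz":0},{"dx":-0.9,"dy":-0.5,"dz":0.5,"wx":0,"wy":0,"wz":0},{"dx":-0.8,"dy":-0.52,"dz":0.9,"wx":0,"wy":0,"wz":0},{"dx":0,"dy":0,"dz":1,"wx":0,"wy":0,"wz":0},{"dx":0,"dy":0,"dz":0.3,"wx":0,"wy":0,"wz":0},{"dx":0,"dy":0,"dz":0,"wx":0,"wy":0,"wz":0}]'
python3 - <<'E'
from h import *
s=r.observe();c=cam('wrist',s);f=save('wrist','bell');S=save('scene','bellscene')
p=proj(cam('scene'),(.5257,.0135,.053));t=proj(cam('scene'),s['tcp_pos']);print(p,t)
u,v=p.round().astype(int);cv2.imwrite('pics/bellz.png',cv2.resize(cv2.imread('pics/bellscene.png')[v-60:v+40,u-70:u+70],None,fx=5,fy=5,interpolation=2))
E
python3 go.py .5257 .0135 .053 25.5
```

```text
clock: 30.0
tcp_pos: [0.5259, 0.0134, 0.0761]
orientation: [-1.674, -2.657, 0.001]
force: [0.6, 0.6, 0.4]
grip_width: 0.0001
gripper_force: 0.0
[356.96449268 201.60558944] [357.60856831 194.83481647]
clock 30.1 p [0.5273 0.0135 0.0776] psi 25.6 tilt 0.1 q6 -0.47
shift units in current axes [ 0.023 -0.048  0.82 ] in final axes [ 0.022 -0.047  0.82 ] turn [0.013 0.007 0.014]
```

View pics/bellz.png

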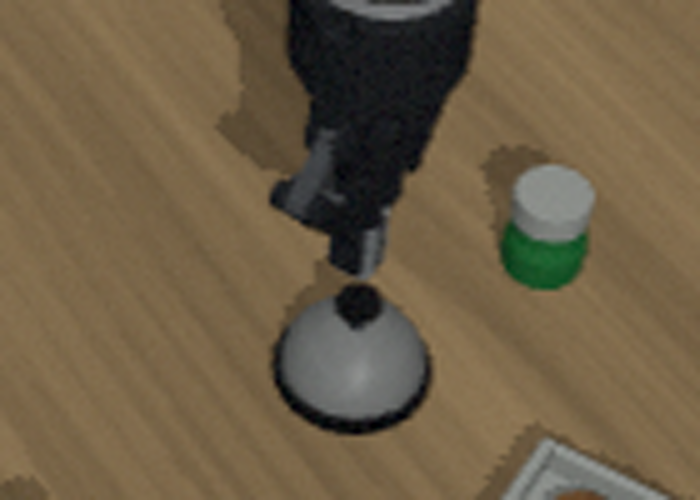

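The fingertip at crop (358, 270) stands straight above the black plunger head at (358, 295), and the dome is clear.

```bash
python3 -m jog '[{"dx":0,"dy":0,"dz":0.5,"wx":0,"wy":0,"wz":0},{"dx":0,"dy":0,"dz":0.4,"wx":0,"wy":0,"wz":0},{"dx":0,"dy":0,"dz":0,"wx":0,"wy":0,"wz":0},{"dx":0,"dy":0,"dz":0,"wx":0,"wy":0,"wz":0}]'; python3 -m jog '[{"dx":0,"dy":0,"dz":0.1,"wx":0,"wy":0,"wz":0},{"dx":0,"dy":0,"dz":0,"wx":0,"wy":0,"wz":0}]'
```

```text
clock: 30.6
tcp_pos: [0.5258, 0.0133, 0.0494]
orientation: [-1.675, -2.657, 0.001]
force: [-1.7, 0.8, 3.1]
grip_width: 0.0002
gripper_force: 1.2
clock: 30.85
tcp_pos: [0.5261, 0.0132, 0.0465]
orientation: [-1.675, -2.657, -0.0]
force: [-0.8, 1.2, 3.0]
grip_width: -0.0002
gripper_force: 1.7
```

```bash
python3 -m jog '[{"dx":0,"dy":0,"dz":0.06,"wx":0,"wy":0,"wz":0},{"dx":0,"dy":0,"dz":0,"wx":0,"wy":0,"wz":0}]'; python3 -m jog '[{"dx":0,"dy":0,"dz":0.03,"wx":0,"wy":0,"wz":0},{"dx":0,"dy":0,"dz":0,"wx":0,"wy":0,"wz":0}]'
```

```text
clock: 31.1
tcp_pos: [0.5262, 0.0132, 0.045]
orientation: [-1.675, -2.657, 0.0]
force: [-3.6, 0.5, 5.7]
grip_width: 0.0002
gripper_force: 3.0
clock: 31.35
tcp_pos: [0.5262, 0.0132, 0.0449]
orientation: [-1.675, -2.657, 0.0]
force: [-4.3, 2.5, 11.9]
grip_width: 0.0004
gripper_force: 5.7
```

```bash
python3 -m jog '[{"dx":0,"dy":0,"dz":-0.3,"wx":0,"wy":0,"wz":0},{"dx":0,"dy":0,"dz":-1,"wx":0,"wy":0,"wz":0},{"dx":0,"dy":0,"dz":-1,"wx":0,"wy":0,"wz":0},{"dx":0,"dy":0,"dz":-1,"wx":0,"wy":0,"wz":0},{"dx":0,"dy":0,"dz":0,"wx":0,"wy":0,"wz":0},{"dx":0,"dy":0,"dz":0,"wx":0,"wy":0,"wz":0},{"dx":0,"dy":0,"dz":0,"wx":0,"wy":0,"wz":0},{"dx":0,"dy":0,"dz":0,"wx":0,"wy":0,"wz":0}]'; python3 -c "
from rig import r
print(r.hand_in())"
```

```text
clock: 32.35
tcp_pos: [0.5254, 0.0131, 0.1415]
orientation: [-1.674, -2.656, 0.002]
force: [0.1, 0.6, -0.7]
grip_width: 0.0002
gripper_force: 0.0
the job is handed in; nothing more can be done
None
```

I laid the brush in the blue compartment and the scraper in the yellow one, both within about 1 mm by camera, pressed the bell to its stop (force rose from 3 to 12 N) and released it, then handed in at 32 s; no verdict came back.

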